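# Bring the weighed grinding ball round to its jar

### The arm

A 6-joint arm with a two-finger parallel gripper is mounted at the origin on the work surface. World frame = base frame: x ahead of the robot, y to its left, z up, the work surface at z = 0. Lengths are in m, angles in rad, forces in N, time in s.
With the tool pointing down it reaches from about 0.275 to 0.75 m from the base axis. Payload 10.2 kg.
Tool frame: the origin (TCP) lies at the very end of the fingers, on their centre line; the grasp point (between the pads) lies manip.grasp_offset behind it (manip.grasp_offset is the distance from the TCP to the grasp point, in m); z points along the fingers, y is the line along which they close (so a half turn about z gives the same grasp; the last joint's range is limited). The gripper opens to 85 mm and grips with 20 to 120 N. Pads are 22 mm wide; open, the fingers measure 114 mm over their backs; the gripper's body (76 mm by 85 mm) begins 54 mm behind the grasp point. The pads swing forward as they close: fully open they stand 13 mm farther back than shut.
Start: joints at [-1.406, 0.313, 1.498, -0, 1.331, -0.223], TCP at [0.199, -0.486, 0.231] pointing down, gripper open.
Joint ranges: [-2.94, 2.94], [-0.97, 2.17], [0.19, 2.56], [-1.23, 4.37], [0.02, 3.11], [-2.88, 2.88]. Speed limits (rad/s): [2.39, 2.39, 3.01, 3.14, 3.14, 3.14].

### API

Orientations are given as a unit quaternion [w, x, y, z].
In Python, from rig import manip gives the robot as it stands. The module is installed in compiled form; this text tells all that it offers.
- The arm moves only by the tool arm_command, never from a script. Its argument "plan" is one flat list of numbers, 7 for each row, row after row: the shift along the tool's x, y, z scaled (see below), then the turn, a rotation vector about the tool's x, y, z scaled (see below), then the gripper's target within -1 to 1 (fully open at 1, half-way at 0, shut at -1). In form: [tx, ty, tz, wx, wy, wz, gripper, tx, ty, tz, wx, wy, wz, gripper, ...]. A call has 1 to 12 rows; each row shifts and turns the commanded pose from where the row before left it, along the tool's axes as they then stand; what a row does not reach is not made up. The controller multiplies each number of a shift by 40 mm and each number of a turn by 90 degrees. A row lasts 1/12 s, in which the tool goes at most 41.7 mm and 7.16 degrees, less where a joint would pass 70% of its speed; a pose out of reach is approached as far as the arm can. A call with a number of a shift or a turn outside -1 to 1 is refused whole. A call with a gripper value outside its range is refused whole. The fingers move at their own pace and stop on an object; the grip force is fixed at half the most. Time passes only in rows, so rows that do not move let the fingers close. It gives the time, the measured TCP pose, the force, the opening and the grip force at its end, in the units of the state.
- manip.sense(): the state, without advancing time (a new reading comes with each control period).
- manip.get_image(name): name is "scene" or "top" or "wrist"; returns a dict with "image" (420x560x3 uint8, red, green, blue), "intrinsics" (3x3 intrinsics, pixels), "rvec" (rotation vector, rad) and "tvec" (3), from world to camera coordinates, as OpenCV has them; the wrist camera has in their place "hand_eye" (4x4, takes a point from camera to tool coordinates, whose origin is the TCP and whose axes are the flange's). Camera axes: x right, y down, z forward; pixel columns grow to the right and rows downward; lengths in m; the calibration is good to about 2 mm. A picture is of the moment at which its call begins: read the wrist's pose just before it. There is no depth.
- manip.sign_off(): hands the job in; it is judged then, once.
The state is a dict: "time_s": time; "qpos": joint angles; "dq": joint speeds; "joint_torque": joint torques, N m; "tcp_pos": TCP position; "ee_rot": TCP orientation; "force": force on the tool from outside, world axes, zero at the start; "torque": the same for the moment, N m; "gripper_width": finger opening in m; "gripper_force": force on a finger pad.
Only numpy, scipy, OpenCV 4.12 (cv2) and the standard library are available. Lean on these libraries where they do the work, as an engineer would, in place of code of your own. Each camera call takes 0.05 s, during which the arm holds its last target. There are 200 camera calls.

### The job

The grinding ball on the balance has been weighed: first press the lid of the ball case down until its catch snaps and it stays fully shut, then lift the steel dish off the balance by its black handle and turn it level through a quarter turn so that its spout faces the open grinding jar beside the balance, keeping the loose ball in the middle of the dish all the way. Finish while still holding the dish by its handle, level and still, with the tip of its spout over the open jar's mouth and a few centimetres at most above the rim, touching neither jar nor balance and with the ball still resting in the middle, ready to be tipped in later. Leave both jars and everything else on the bench where they stand.

Things in the scene. Friction and masses are not known exactly. Their poses are not given: they have to be found in the camera images.
- case: Blue ball case fixed to the bench, 104 deep (its x) x 130 wide (its y) x 46 high, holding steel balls in a dark insert; origin at the centre of its underside, front (catch side) at -x, lid hinge along its back top edge at x = +52, z = 46. It may stand left or right of the balance.
- case_lid (a joint): Clear lid of the ball case, blue front edge: 0 rad = fully shut, grows as it opens upward. It starts at 0.5 to 1.1 and stays where left (stiff hinge, about 1 N at the front edge moves it). Below about 0.09 rad its nose meets a sprung catch at the middle of the case's front: about 12 N down at the front edge drives it past, then it stays at 0. Shut, its top lies 64 above the bench.
- case_lid_hinge (a point): On the lid's hinge axis, at its middle; the axis runs along the case's y.
- case_lid_edge (a point): Middle of the top front edge of the lid, moving with it: with the lid shut, 104 in front of the hinge (case's -x) and 18 above it. The lid is 130 wide, its top flat from this edge back to the hinge. Press with shut fingertips on the top face within 25 of this edge. The catch (34 wide) stands 4 to 12 in front of the edge, 7 below the shut lid's top.
- balance: White compact balance fixed to the bench, 200 deep (its x) x 150 wide (its y), housing 40 high; origin at the centre of its underside, display towards -x.
- balance_pan (a point): Centre of the top of the balance's round steel pan, diameter 110, 50 above the bench, 25 behind the balance's origin (its +x).
- dish: Shallow round steel dish standing on the balance pan, loose, 0.1 to 0.17 kg: rim diameter 84, rim 18 above its underside, concave inside, foot diameter 52. Origin at the centre of its underside; +x points out of the spout, -x along the handle, z up. At the start its x lies within 0.15 rad of the balance's x.
- dish_handle (a point): Where to grip the black handle: middle of the grip length, on the dish's -x side, 82 from the dish's axis and 32 above the dish's underside. The handle is a straight level bar along the dish's x, 62 long (56 to 118 from the axis), 12 wide (along y), 10 high, with free space below and beside.
- dish_spout (a point): Tip of the pouring spout, 54 from the dish's axis on its +x side, 14 above the dish's underside.
- dish_middle (a point): Middle of the dish's hollow, 4 above its underside.
- ball: Steel grinding ball, diameter 20, about 33 g, loose in the dish; it rolls freely.
- ball_center (a point): Centre of the ball; about 14 above the dish's underside when it rests in the middle.
- jar: Open steel grinding jar, loose, 0.3 kg: outside diameter 56, 62 high, open mouth of 44 inside and 51 outside diameter at the top; origin at the centre of its underside. It stands beside the balance, left or right (about 145 from the pan's centre along the balance's y).
- jar_rim (a point): Centre of the open jar's mouth at rim height, 62 above the bench.
- jar_capped: Second jar of the same size with a blue screw cap, 71 high, standing on the other side of the balance; leave it.
- tip_box: Blue tip box with clear cover, fixed, 85 x 122 x 76 high, origin under its centre; stands where the ball case does not.
- pipette_a: White pipette lying on the bench, loose, 235 long (its x), 32 high, yellow button, between balance and robot; leave it.
- timer: White square bench timer, loose, 62 x 62 x 18; leave it.
- forceps: Steel forceps lying on the bench, loose, 144 long (their x), 18 wide, 8 high; leave them.

How it is judged:
On the way, in this order (a step that is already met when the one before it is completed fails the run):
1. the ball case's lid is shut and snapped home (value of joint case_lid below 0.03 rad), for 0.2 s.
2. the dish is lifted off the balance with the ball in it (height (world z) of dish above 0.056 m and contact force between dish and balance below 0.05 N and distance between ball_center and dish_middle below 0.025 m), for 0.2 s.
At the end, for the whole second after the job is handed in: Lid within 0.03 rad of shut; dish held by its handle, clear of balance and jars, level within 0.09 rad, still; spout tip within 20 mm of the open jar's axis, 3 to 55 mm above its rim; dish a quarter turn (within 0.32 rad) from the balance; ball within 10 mm of the middle; the rest in place (value of joint case_lid below 0.03 rad and contact force between dish and the fingers above 1 N and distance between the grasp point and dish_handle below 0.045 m and contact force between dish and balance below 0.05 N and contact force between dish and jar below 0.05 N and contact force between dish and jar_capped below 0.05 N and angle between dish's own z axis and vertical below 0.09 rad and linear speed of dish below 0.03 m/s and linear speed of ball below 0.05 m/s and horizontal distance between ball_center and dish_middle below 0.01 m and horizontal distance between dish_spout and jar_rim below 0.02 m and z of dish_spout in the frame of jar_rim between 0.003 and 0.055 m and angle between the x axis of dish and the x axis of balance, either way round above 1.25 rad and x of balance_pan in the frame of dish below -0.03 m and angle between jar's own z axis and vertical below 0.05 rad and distance of each of jar, jar_capped from where it was at the start of the episode below 0.02 m and distance of each of pipette_a, timer, forceps from where it was at the start of the episode below 0.03 m); the arm keeps its last pose, push and grip.
It fails at once if the ball rolls more than 15 mm away from the middle of the dish (horizontal distance between ball_center and dish_middle above 0.015 m).
It fails at once if a jar is knocked away (distance of any of jar, jar_capped from where it was at the start of the episode above 0.02 m).
It fails at once if another thing on the bench is knocked away (distance of any of pipette_a, timer, forceps from where it was at the start of the episode above 0.03 m).
It also fails if it takes over 58 s, if anything falls off the work surface, if the arm or the gripper's body presses on something with over 40 N, if the wrist force passes 120 N, or if a joint passes its speed limit or range.

## Working session

There is one attempt and no reset: what is moved stays moved. The work goes in short steps, Python scripts to look and compute and a tool call to move; the robot and the scene stay as the last step left them, time stands still between calls to the robot, and variables do not carry over. Pictures are saved under pics/ and viewed, at most 12 in all, crops included, and the job is handed in when it is done.

Besides the shell and the picture viewer there is one more tool, called after ">>>" as name(argument=value, ...) on one line, values as JSON. arm_command: Moves the arm, as the interface text tells. Shifts and turns lie within -1 to 1; 1 stands for 40 mm of shift or 90 degrees of turn. Its arguments: {"type":"object","properties":{"plan":{"type":"array","items":{"type":"number"}}},"required":["plan"]}

```bash
mkdir -p pics; cat > h.py <<'E'
import numpy as np, cv2
from rig import manip
from scipy.spatial.transform import Rotation as R
def grab(n,f):
    d=manip.get_image(n); cv2.imwrite('pics/'+f+'.png',d['image'][:,:,::-1]); 
    np.savez('pics/'+f+'.npz',**{k:np.array(v) for k,v in d.items()}); return d
def load(f): return np.load('pics/'+f+'.npz')
def ray(d,u,v):
    Rm=cv2.Rodrigues(d['rvec'])[0]; o=-Rm.T@d['tvec'].ravel()
    r=Rm.T@np.linalg.inv(d['intrinsics'])@np.array([u,v,1.]); return o,r
def pt(d,u,v,z):
    o,r=ray(d,u,v); return o+r*(z-o[2])/r[2]
def proj(d,P):
    return cv2.projectPoints(np.array(P,float).reshape(-1,3),d['rvec'],d['tvec'],d['intrinsics'],None)[0][:,0]
def tri(a,ua,b,ub):
    A=[];B=[]
    for d,u in((a,ua),(b,ub)):
        o,r=ray(d,*u); r/=np.linalg.norm(r); M=np.eye(3)-np.outer(r,r); A.append(M);B.append(M@o)
    return np.linalg.lstsq(np.vstack(A),np.hstack(B),rcond=None)[0]
E
python3 - <<'E'
from h import *
for n in('top','scene'):
    d=grab(n,n+'0'); print(n,d['intrinsics'][0],(-cv2.Rodrigues(d['rvec'])[0].T@d['tvec'].ravel()))
s=manip.sense(); print(s['tcp_pos'],s['ee_rot'],s['force'],s['gripper_width'],manip.grasp_offset)
E
```

```text
top [503.02170879   0.         276.98336675] [ 0.41197949 -0.01506643  1.47691042]
scene [384.63805262   0.         282.28876194] [1.13187288 0.09413371 0.64999068]
[ 0.19847332 -0.48579021  0.23079792] [-5.75930696e-04  9.81259793e-01  1.92688574e-01  1.88253567e-05] [-0.26546009  0.06228617 -0.70484764] 0.0853546968835535 0.0187
```

View pics/top0.png

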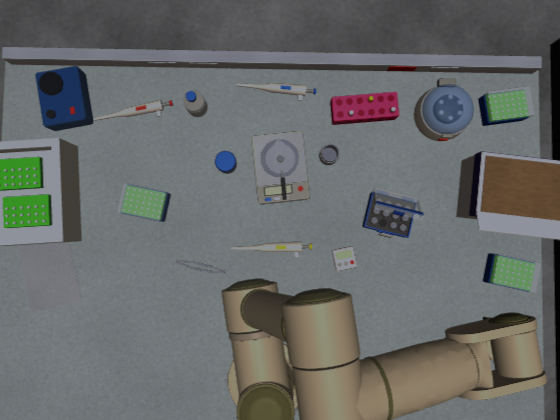

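View pics/scene0.png

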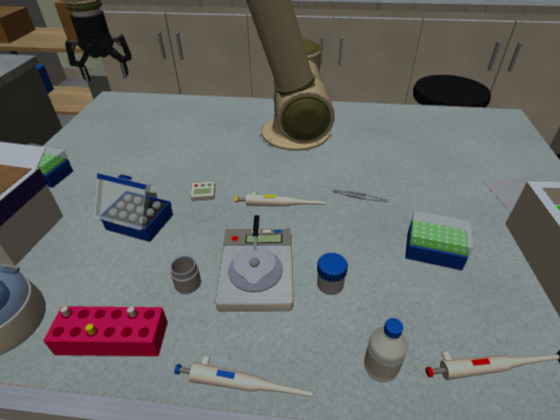

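The top view shows the balance at about (281,166), the dish handle at (283,188), the open jar at (329,155) on the −y side, and the ball case at (390,214) with its blue lid edge running from (367,200) to (423,213). The scene view agrees: the case is at (137,210) and the jar at (185,273). I'll zoom in next.

```bash
python3 - <<'E'
from h import *
a=cv2.imread('pics/top0.png'); b=cv2.imread('pics/scene0.png')
cv2.imwrite('pics/c1.png',cv2.resize(a[125:250,240:440],None,fx=4,fy=4,interpolation=cv2.INTER_CUBIC))
cv2.imwrite('pics/c2.png',cv2.resize(b[165:315,90:300],None,fx=3.8,fy=3.8,interpolation=cv2.INTER_CUBIC))
E
```

```text
(no output)
```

View pics/c1.png

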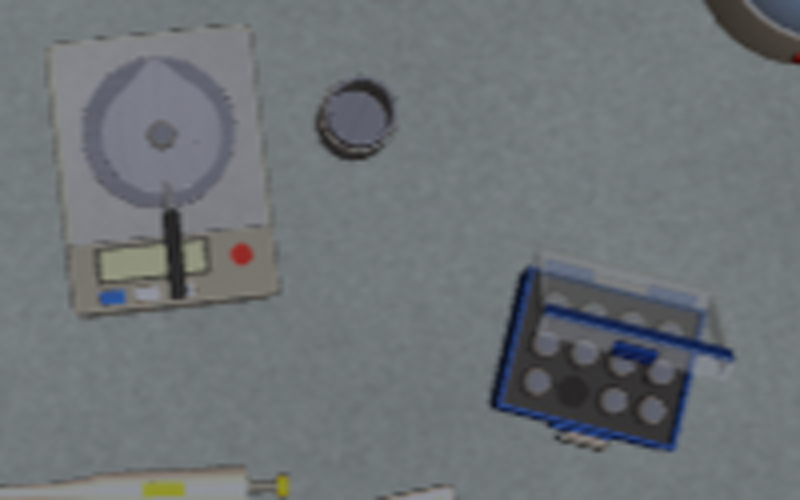

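View pics/c2.png

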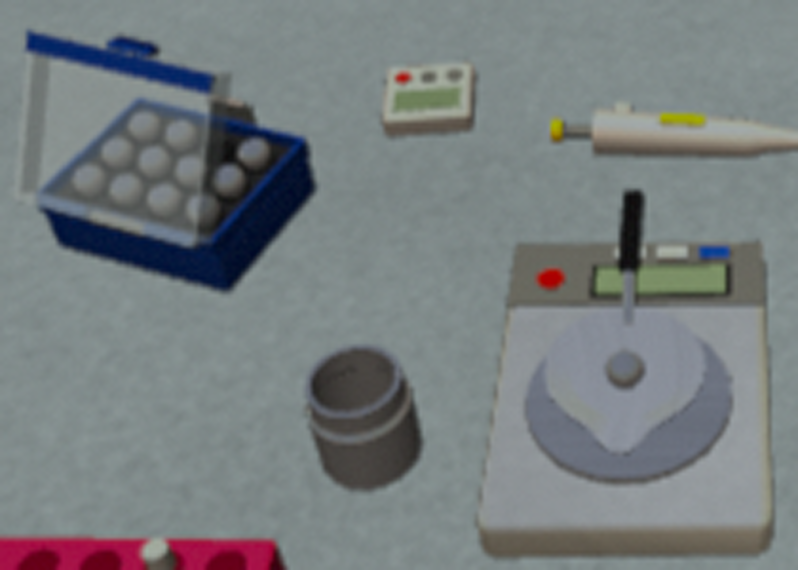

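The crops show what I need:
- **Lid edge:** c1 (545,310)–(733,355) and c2 (28,34)–(222,78).
- **Case front edge:** c1 (495,408)–(675,448).
- **Jar rim:** c2 centre near (354,382).
- **Dish handle:** c1 (170,208)–(178,298) and c2 (633,192)–(627,268).
- **Ball:** c1 (161,134), c2 (626,368).

```bash
python3 - <<'E'
from h import *
np.set_printoptions(precision=4,suppress=True)
T,S=load('top0'),load('scene0')
a=lambda x,y:((x+.5)/4-.5+240,(y+.5)/4-.5+125)
b=lambda x,y:((x+.5)/3.8-.5+90,(y+.5)/3.8-.5+165)
# lid edge: +y end / -y end
print('lid +y',tri(T,a(545,308),S,b(222,76)),'lid -y',tri(T,a(733,353),S,b(28,33)))
for n,z,u in(('case FL',.046,(495,406)),('case FR',.046,(676,449)),('case BL',.046,(530,268)),('balTL',.04,(50,43)),('balTR',.04,(250,25)),('balBR',.04,(278,293)),('balBL',.04,(78,315)),('pan',.05,(159,132)),('ball',.064,(161,134)),('hFar',.082,(170,208)),('hNear',.082,(178,298)),('spout',.064,(152,58)),('jar',.062,(359,116))):
    print(n,pt(T,*a(*u),z))
for n,z,u in(('jar',.062,(354,382)),('ball',.064,(626,368)),('hNear',.087,(633,192)),('hFar',.087,(627,268)),('spout',.064,(620,454)),('pan',.05,(628,396)),('balL',.04,(482,528)),('balR',.04,(772,526))):
    print('S',n,pt(S,*b(*u),z))
print('jar tri',tri(T,a(359,116),S,b(354,382)),'ball tri',tri(T,a(161,134),S,b(626,368)))
# refine by masks: black handle in top; 
im=T['image'].astype(int); m=(im.max(2)<50); m2=np.zeros_like(m); m2[174:202,278:290]=m[174:202,278:290]
y,x=np.nonzero(m2); print('handle px',x.mean(),y.mean(),x.min(),x.max(),y.min(),y.max(),len(x)); P=pt(T,x.mean(),y.mean(),.086);print(P)
E
```

```text
lid +y [ 0.5059 -0.279   0.1421] lid -y [ 0.4789 -0.4063  0.1432]
case FL [ 0.4432 -0.2651  0.046 ]
case FR [ 0.4147 -0.3938  0.046 ]
case BL [ 0.5421 -0.2895  0.046 ]
balTL [0.6999 0.0565 0.04  ]
balTR [ 0.7155 -0.0876  0.04  ]
balBR [ 0.5217 -0.1102  0.04  ]
balBL [0.5036 0.0328 0.04  ]
pan [ 0.635  -0.0231  0.05  ]
ball [ 0.6314 -0.0244  0.064 ]
hFar [ 0.5767 -0.0314  0.082 ]
hNear [ 0.5139 -0.0379  0.082 ]
spout [ 0.6856 -0.0172  0.064 ]
jar [ 0.6468 -0.1647  0.062 ]
S jar [ 0.6539 -0.166   0.062 ]
S ball [ 0.6304 -0.0251  0.064 ]
S hNear [ 0.518  -0.0392  0.087 ]
S hFar [ 0.5793 -0.0321  0.087 ]
S spout [ 0.6864 -0.0185  0.064 ]
S pan [ 0.6375 -0.0236  0.05  ]
S balL [ 0.7207 -0.0832  0.04  ]
S balR [0.7036 0.0596 0.04  ]
jar tri [ 0.6485 -0.167   0.0558] ball tri [ 0.6312 -0.0247  0.0651]
handle px 283.1384615384615 188.12307692307692 281 285 178 198 65
[ 0.5442 -0.0347  0.086 ]
```

Estimates from both views:

| Thing | Position / angle |
|---|---|
| Balance yaw | ≈ 0.11 |
| Dish axis | (0.631, −0.0245) |
| Jar | (0.650, −0.1665) |
| Case yaw | ≈ −0.225 |
| Hinge | (0.530, −0.353, 0.046) |
| Lid angle | ≈ 1.0 rad |

I'll move over the hinge first, then turn the tool so its x points towards the catch.

>>> arm_command(plan=[0.905, 0.013, 0, 0, 0, 0, -1, 0.905, 0.013, 0, 0, 0, 0, -1, 0.905, 0.013, 0, 0, 0, 0, -1, 0.905, 0.013, 0, 0, 0, 0, -1, 0.905, 0.013, 0, 0, 0, 0, -1, 0.905, 0.013, 0, 0, 0, 0, -1, 0.905, 0.013, 0, 0, 0, 0, -1, 0.905, 0.013, 0, 0, 0, 0, -1, 0.905, 0.013, 0, 0, 0, 0, -1, 0.905, 0.013, 0, 0, 0, 0, -1, 0, 0, 0, 0, 0, -0.075, -1, 0, 0, 0, 0, 0, -0.075, -1])

```text
time_s: 1.1
tcp_pos: [0.537, -0.3526, 0.2301]
ee_rot: [-0.001, 0.951, 0.311, -0.0]
force: [-0.8, -0.5, -0.6]
gripper_width: -0.0
gripper_force: 0.0
```

>>> arm_command(plan=[0, 0, 0, 0, 0, -0.075, -1, 0, 0, 0, 0, 0, -0.075, -1, 0, 0, 0, 0, 0, -0.075, -1, 0, 0, 0, 0, 0, -0.075, -1, 0, 0, 0, 0, 0, -0.075, -1, 0, 0, 0, 0, 0, -0.075, -1, 0, 0, 0, 0, 0, -0.075, -1, 0, 0, 0, 0, 0, -0.075, -1, 0, 0, 0, 0, 0, -0.075, -1, 0, 0, 0, 0, 0, -0.075, -1, 0, 0, 0, 0, 0, -0.075, -1, 0, 0, 0, 0, 0, -0.075, -1])

```text
time_s: 2.1
tcp_pos: [0.5355, -0.3539, 0.2308]
ee_rot: [-0.0, 0.522, 0.853, 0.0]
force: [-0.3, 0.3, 0.6]
gripper_width: -0.0001
gripper_force: 0.0
```

>>> arm_command(plan=[0, 0, 0, 0, 0, -0.075, -1, 0, 0, 0, 0, 0, -0.075, -1, 0, 0, 0, 0, 0, -0.075, -1, 0, 0, 0, 0, 0, -0.075, -1, 0, 0, 0, 0, 0, -0.075, -1, 0, 0, 0, 0, 0, -0.075, -1, 0, 0, 0, 0, 0, -0.075, -1, 0, 0, 0, 0, 0, -0.035, -1, 0, 0, 0, 0, 0, 0, -1, 0, 0, 0, 0, 0, 0, -1])

```text
time_s: 2.93
tcp_pos: [0.5355, -0.3539, 0.2309]
ee_rot: [-0.0, 0.113, 0.994, 0.0]
force: [0.2, -0.4, 0.1]
gripper_width: -0.0002
gripper_force: 0.0
```

```bash
cat >> h.py <<'E'
def st():
    s=manip.sense(); q=np.array(s['ee_rot']); M=R.from_quat(q[[1,2,3,0]]).as_matrix()
    print('t',round(s['time_s'],2),'tcp',np.round(s['tcp_pos'],4),'yaw',np.arctan2(M[1,0],M[0,0]).round(4),'tilt',np.round(M[:2,2],4),'F',np.round(s['force'],1),'w',round(s['gripper_width'],4),round(float(np.max(s['gripper_force'])),1),'q',np.round(s['qpos'],2))
    return np.array(s['tcp_pos']),M
E
python3 - <<'E'
from h import *
p,M=st()
print(M.T@(np.array([.5304,-.3527,.046])-p))
E
```

```text
t 2.93 tcp [ 0.5355 -0.3539  0.2309] yaw 2.9148 tilt [-0.0005  0.0005] F [ 0.2 -0.4  0.1] w -0.0002 0.0 q [-0.77  0.58  1.1   0.    1.46 -2.11]
[ 5.16714070e-03 -7.22734788e-05  1.84935630e-01]
```

>>> arm_command(plan=[0, 0, 0.81, 0, 0, 0, -1, 0, 0, 0.81, 0, 0, 0, -1, 0, 0, 0.81, 0, 0, 0, -1, 0, 0, 0, 0, 0, 0, -1, 0.25, 0, 0, 0, 0, 0, -1, 0.25, 0, 0, 0, 0, 0, -1, 0.23, 0, 0.075, 0, 0, 0, -1, 0.22, 0, 0.105, 0, 0, 0, -1, 0.22, 0, 0.105, 0, 0, 0, -1, 0.2, 0, 0.142, 0, 0, 0, -1, 0.2, 0, 0.142, 0, 0, 0, -1, 0, 0, 0, 0, 0, 0, -1])

```text
time_s: 3.93
tcp_pos: [0.4738, -0.34, 0.1123]
ee_rot: [-0.0, 0.113, 0.994, -0.0]
force: [-0.4, -0.4, -0.4]
gripper_width: -0.0001
gripper_force: 0.0
```

>>> arm_command(plan=[0.171, 0, 0.176, 0, 0, 0, -1, 0.171, 0, 0.176, 0, 0, 0, -1, 0.135, 0, 0.2, 0, 0, 0, -1, 0.135, 0, 0.2, 0, 0, 0, -1, 0, 0, 0, 0, 0, 0, -1])

```text
time_s: 4.35
tcp_pos: [0.4497, -0.334, 0.0803]
ee_rot: [-0.001, 0.112, 0.994, 0.001]
force: [-0.0, -0.1, -0.8]
gripper_width: 0.0
gripper_force: 0.0
```

```bash
python3 - <<'E'
from h import *
p,M=st()
print(M.T@(np.array([.5304,-.3527,.046])-p))
d=grab('scene','s1'); cv2.imwrite('pics/c3.png',cv2.resize(d['image'][120:260,60:240,::-1],None,fx=3.5,fy=3.5))
E
```

```text
t 4.35 tcp [ 0.4497 -0.334   0.0803] yaw 2.9162 tilt [-0.0016  0.0017] F [-0.  -0.1 -0.8] w 0.0 0.0 q [-0.85  0.55  1.57 -0.    1.03 -2.19]
[-0.08293422 -0.00019278  0.03409901]
```

View pics/c3.png

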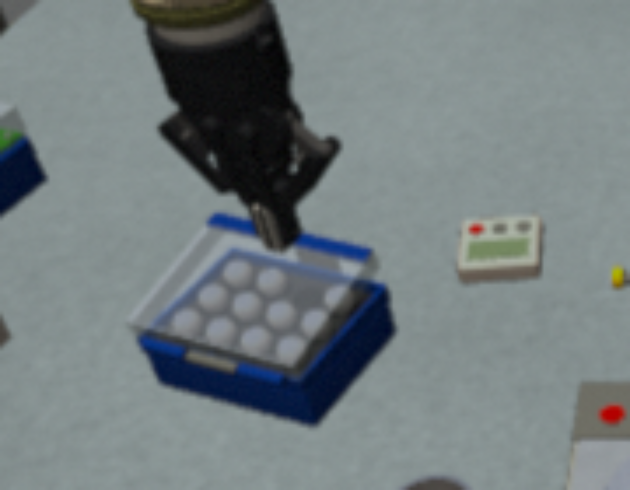

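The lid has come down to about 0.2 rad, with the fingertips on the top face just behind the blue edge, at (275,240) in the crop. Now I'll press it through the catch.

>>> arm_command(plan=[0.08, 0, 0.1, 0, 0, 0, -1, 0.05, 0, 0.1, 0, 0, 0, -1, 0.03, 0, 0.1, 0, 0, 0, -1, 0, 0, 0.05, 0, 0, 0, -1, 0, 0, 0.05, 0, 0, 0, -1, 0, 0, 0, 0, 0, 0, -1])

```text
time_s: 4.9
tcp_pos: [0.4441, -0.3329, 0.0649]
ee_rot: [-0.0, 0.112, 0.994, 0.0]
force: [0.4, -0.0, -0.5]
gripper_width: 0.0003
gripper_force: 0.0
```

>>> arm_command(plan=[0, 0, 0.04, 0, 0, 0, -1, 0, 0, 0, 0, 0, 0, -1])

```text
time_s: 5.07
tcp_pos: [0.4443, -0.3331, 0.0639]
ee_rot: [0.0, 0.112, 0.994, -0.0]
force: [-1.3, 1.1, 4.1]
gripper_width: -0.0002
gripper_force: 2.0
```

>>> arm_command(plan=[0, 0, 0.04, 0, 0, 0, -1, 0, 0, 0, 0, 0, 0, -1])

```text
time_s: 5.23
tcp_pos: [0.4443, -0.3332, 0.0635]
ee_rot: [-0.0, 0.112, 0.994, -0.0]
force: [-5.6, 4.8, 15.6]
gripper_width: -0.0002
gripper_force: 7.9
```

>>> arm_command(plan=[0, 0, 0.03, 0, 0, 0, -1, 0, 0, 0, 0, 0, 0, -1, 0, 0, 0, 0, 0, 0, -1])

```text
time_s: 5.48
tcp_pos: [0.4443, -0.3333, 0.0633]
ee_rot: [0.0, 0.112, 0.994, -0.001]
force: [-8.7, 6.2, 25.1]
gripper_width: 0.0006
gripper_force: 12.7
```

>>> arm_command(plan=[0, 0, -0.5, 0, 0, 0, -1, 0, 0, -1, 0, 0, 0, -1, 0, 0, -1, 0, 0, 0, -1, 0, 0, -1, 0, 0, 0, -1, 0, 0, -0.5, 0, 0, 0, -1, 0, 0, 0, 0, 0, 0, -1])

```text
time_s: 5.98
tcp_pos: [0.4455, -0.3343, 0.2258]
ee_rot: [0.003, 0.112, 0.994, -0.003]
force: [-0.4, -0.1, 0.3]
gripper_width: -0.0004
gripper_force: 0.0
```

```bash
python3 - <<'E'
from h import *
p,M=st()
d=grab('scene','s2'); cv2.imwrite('pics/c4.png',cv2.resize(d['image'][120:260,60:240,::-1],None,fx=3.5,fy=3.5))
E
```

```text
t 5.98 tcp [ 0.4455 -0.3343  0.2258] yaw 2.9169 tilt [ 0.0059 -0.0067] F [-0.4 -0.1  0.3] w -0.0004 0.0 q [-0.85  0.38  1.41  0.    1.34 -2.2 ]
```

View pics/c4.png

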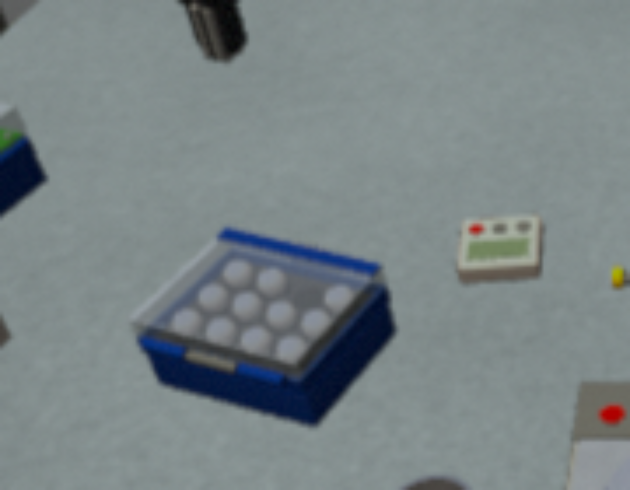

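The lid is down on the case, and I'll check its edge height numerically. Next I'll go above the handle, partly open, and refine with the wrist camera.

>>> arm_command(plan=[-0.096, 0.878, 0.15, 0, 0, 0, -0.4, -0.096, 0.878, 0.15, 0, 0, 0, -0.4, -0.096, 0.878, 0.15, 0, 0, 0, -0.4, -0.096, 0.878, 0.15, 0, 0, 0, -0.4, -0.096, 0.878, 0.15, 0, 0, 0, -0.4, -0.096, 0.878, 0.15, 0, 0, 0, -0.4, -0.096, 0.878, 0.15, 0, 0, 0, -0.4, -0.096, 0.878, 0.15, 0, 0, 0, -0.4, -0.096, 0.878, 0.15, 0, 0, 0, -0.4, 0, 0, 0, 0, 0, -0.072, -0.4, 0, 0, 0, 0, 0, -0.072, -0.4, 0, 0, 0, 0, 0, -0.072, -0.4])

```text
time_s: 7.03
tcp_pos: [0.5478, -0.0317, 0.1648]
ee_rot: [-0.002, -0.061, 0.998, 0.001]
force: [-0.5, -0.2, -0.6]
gripper_width: 0.0257
gripper_force: 0.0
```

>>> arm_command(plan=[0, 0, 0, 0, 0, 0, -0.4, 0, 0, 0, 0, 0, 0, -0.4])

```text
time_s: 7.2
tcp_pos: [0.5479, -0.0325, 0.1656]
ee_rot: [-0.001, -0.055, 0.998, 0.0]
force: [0.3, -0.3, 0.7]
gripper_width: 0.0257
gripper_force: 0.0
```

```bash
python3 - <<'E'
from h import *
S=load('s2')
e=np.array([-.975,.223]);yv=np.array([.223,.975]);H=np.array([.5304,-.3527])
for th in(0,.09):
  dd=.104*np.cos(th)-.018*np.sin(th);z=.046+.104*np.sin(th)+.018*np.cos(th)
  print(th,[((proj(S,[*(H+dd*e+s*.065*yv),z])[0]-[60,120])*3.5).round(1) for s in(-1,1)])
p,M=st()
d=grab('wrist','w1'); print(d['hand_eye'],d['intrinsics'])
np.savez('pics/w1p.npz',p=p,M=M)
d=grab('top','t1')
E
```

```text
0 [array([226.2, 225.2]), array([383.2, 262.4])]
0.09 [array([220.8, 216.5]), array([378.9, 253.7])]
t 7.2 tcp [ 0.5479 -0.0325  0.1656] yaw -3.0306 tilt [-0.0022  0.0007] F [ 0.3 -0.3  0.7] w 0.0257 0.0 q [-0.27  0.42  1.52  0.    1.2  -1.95]
[[-2.27138733e-04 -9.58583787e-01 -2.84810588e-01  7.29970519e-02]
 [ 9.99999963e-01 -1.74816416e-04 -2.09130368e-04 -2.06165607e-04]
 [ 1.50679414e-04 -2.84810625e-01  9.58583791e-01 -1.43865397e-01]
 [ 0.00000000e+00  0.00000000e+00  0.00000000e+00  1.00000000e+00]] [[303.42673914   0.         280.68087688]
 [  0.         303.42673914 208.77624258]
 [  0.           0.           1.        ]]
```

View pics/w1.png

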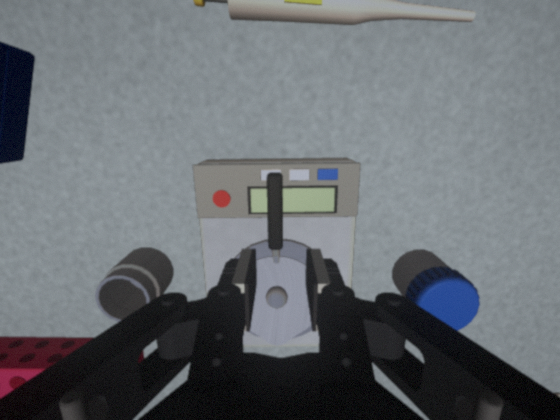

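The wrist view shows the black handle from (275,173) to (275,249), almost parallel to the tool x, and the ball at (277,296) in the middle. The scene projection matches a fully shut lid.

```bash
python3 - <<'E'
from h import *
np.set_printoptions(precision=4,suppress=True)
W=load('w1');P=load('w1p.npz'.replace('.npz',''));p,M=P['p'],P['M'];H=W['hand_eye'];K=W['intrinsics']
def wpt(u,v,z):
    r=M@H[:3,:3]@np.linalg.inv(K)@[u,v,1];o=p+M@H[:3,3];return o+r*(z-o[2])/r[2]
im=W['image'].astype(int)
sub=(im[170:250,262:290].max(2)<60);
cs=[]
for v in range(182,242,6):
    x=np.nonzero(sub[v-170])[0]+262; cs.append((x.mean(),v,len(x)))
c=np.array(cs); print(c.T)
A=wpt(c[0,0],c[0,1],.087);B=wpt(c[-1,0],c[-1,1],.087);print(A,B,'yaw',np.arctan2(*(B-A)[[1,0]]))
print('ends',wpt(275,173,.087),wpt(275,249,.087),'ball',wpt(277,296,.064))
T=load('t1')
b=wpt(277,296,.064)
for h in (b-.082*np.array([np.cos(.11),np.sin(.11),0]),(A+B)/2):
    print('tool delta',M.T@(np.array([h[0],h[1],.0633])-p))
E
```

```text
[[274.5 274.5 274.  275.  274.5 274.5 274.5 275.  275.  275. ]
 [182.  188.  194.  200.  206.  212.  218.  224.  230.  236. ]
 [ 14.   14.   13.   13.   14.   14.   14.   13.   13.   13. ]]
[ 0.5207 -0.0404  0.087 ] [ 0.5636 -0.0355  0.087 ] yaw 0.11416395909477406
ends [ 0.514  -0.0407  0.087 ] [ 0.5746 -0.0343  0.087 ] ball [ 0.6313 -0.0268  0.064 ]
tool delta [-0.0018 -0.0036  0.1022]
tool delta [ 0.0061 -0.0048  0.1023]
```

>>> arm_command(plan=[-0.05, -0.1, 0, 0, 0, 0, -0.4, 0, 0, 0.7, 0, 0, 0, -0.4, 0, 0, 0.7, 0, 0, 0, -0.4, 0, 0, 0.5, 0, 0, 0, -0.4, 0, 0, 0.4, 0, 0, 0, -0.4, 0, 0, 0.25, 0, 0, 0, -0.4, 0, 0, 0, 0, 0, 0, -0.4, 0, 0, 0, 0, 0, 0, -0.4])

```text
time_s: 7.97
tcp_pos: [0.5512, -0.0366, 0.0652]
ee_rot: [0.0, -0.057, 0.998, -0.0]
force: [0.2, -0.3, 1.1]
gripper_width: 0.0252
gripper_force: 0.0
```

```bash
python3 - <<'E'
from h import *
st()
d=grab('wrist','w2')
E
```

```text
t 7.97 tcp [ 0.5512 -0.0366  0.0652] yaw -3.0279 tilt [ 0.0002 -0.0001] F [ 0.2 -0.3  1.1] w 0.0252 0.0 q [-0.28  0.56  1.61  0.    0.98 -1.96]
```

View pics/w2.png

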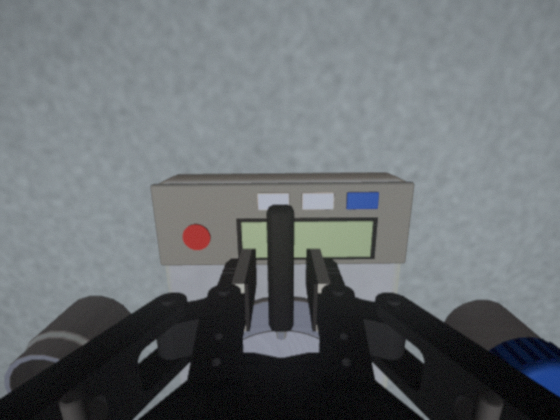

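The handle at about x=280 is centred between the fingers (256 and 306), so I'll close slowly.

>>> arm_command(plan=[0, 0, 0.04, 0, 0, 0, -0.45, 0, 0, 0, 0, 0, 0, -0.5, 0, 0, 0, 0, 0, 0, -0.54, 0, 0, 0, 0, 0, 0, -0.58, 0, 0, 0, 0, 0, 0, -0.62, 0, 0, 0, 0, 0, 0, -0.66, 0, 0, 0, 0, 0, 0, -0.69, 0, 0, 0, 0, 0, 0, -0.72, 0, 0, 0, 0, 0, 0, -0.76, 0, 0, 0, 0, 0, 0, -0.8, 0, 0, 0, 0, 0, 0, -0.9, 0, 0, 0, 0, 0, 0, -1])

```text
time_s: 9.02
tcp_pos: [0.5509, -0.0364, 0.0633]
ee_rot: [-0.0, -0.057, 0.998, -0.0]
force: [-1.3, -0.6, 1.7]
gripper_width: 0.0106
gripper_force: 58.4
```

>>> arm_command(plan=[0, 0, 0, 0, 0, 0, -1, 0, 0, 0, 0, 0, 0, -1, 0, 0, 0, 0, 0, 0, -1])

```text
time_s: 9.27
tcp_pos: [0.5508, -0.0364, 0.0633]
ee_rot: [-0.0, -0.057, 0.998, -0.0]
force: [-1.4, -0.3, 2.4]
gripper_width: 0.011
gripper_force: 58.4
```

```bash
python3 - <<'E'
from h import *
st()
E
```

```text
t 9.27 tcp [ 0.5508 -0.0364  0.0633] yaw -3.0271 tilt [-0.0002 -0.    ] F [-1.4 -0.3  2.4] w 0.011 58.4 q [-0.28  0.56  1.61 -0.    0.98 -1.96]
```

Gripped at 58 N. Lifting about 32 mm gently.

>>> arm_command(plan=[0, 0, -0.02, 0, 0, 0, -1, 0, 0, -0.04, 0, 0, 0, -1, 0, 0, -0.06, 0, 0, 0, -1, 0, 0, -0.08, 0, 0, 0, -1, 0, 0, -0.1, 0, 0, 0, -1, 0, 0, -0.12, 0, 0, 0, -1, 0, 0, -0.12, 0, 0, 0, -1, 0, 0, -0.1, 0, 0, 0, -1, 0, 0, -0.08, 0, 0, 0, -1, 0, 0, -0.06, 0, 0, 0, -1, 0, 0, -0.02, 0, 0, 0, -1, 0, 0, 0, 0, 0, 0, -1])

```text
time_s: 10.27
tcp_pos: [0.5509, -0.0364, 0.0954]
ee_rot: [0.0, -0.057, 0.998, -0.0]
force: [-0.5, 0.5, -2.4]
gripper_width: 0.0108
gripper_force: 58.4
```

>>> arm_command(plan=[0, 0, 0, 0, 0, 0, -1, 0, 0, 0, 0, 0, 0, -1, 0, 0, 0, 0, 0, 0, -1])

```text
time_s: 10.52
tcp_pos: [0.5508, -0.0364, 0.0951]
ee_rot: [-0.0, -0.057, 0.998, 0.0]
force: [-0.2, -0.4, -0.6]
gripper_width: 0.0106
gripper_force: 58.4
```

```bash
python3 - <<'E'
from h import *
np.set_printoptions(precision=4,suppress=True)
p,M=st(); T=grab('top','t2'); S=grab('scene','s3')
# ball/dish overlay numbers: bench crop combined
a=cv2.resize(T['image'][120:210,240:350,::-1],(550,450),interpolation=cv2.INTER_CUBIC)
b=cv2.resize(S['image'][200:320,160:310,::-1],(562,450),interpolation=cv2.INTER_CUBIC)[:,:249+1]
b=cv2.resize(S['image'][210:310,225:280,::-1],(248,450),interpolation=cv2.INTER_CUBIC)
cv2.imwrite('pics/c5.png',np.hstack([a,b]))
E
```

```text
t 10.52 tcp [ 0.5508 -0.0364  0.0951] yaw -3.0272 tilt [-0.0004  0.0001] F [-0.2 -0.4 -0.6] w 0.0106 58.4 q [-0.28  0.51  1.58  0.    1.05 -1.96]
```

View pics/c5.png

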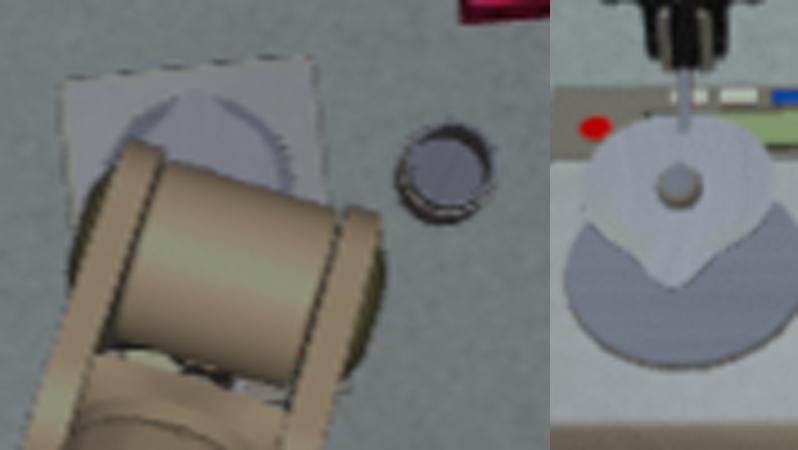

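The dish is lifted and level, with the ball still in the middle at (678,187) in the right panel. I'll translate first, then do the slow quarter turn.

>>> arm_command(plan=[-0.05, -0.003, 0, 0, 0, 0, -1, -0.1, -0.006, 0, 0, 0, 0, -1, -0.16, -0.01, 0, 0, 0, 0, -1, -0.22, -0.015, 0, 0, 0, 0, -1, -0.26, -0.018, 0, 0, 0, 0, -1, -0.265, -0.018, 0, 0, 0, 0, -1, -0.265, -0.018, 0, 0, 0, 0, -1, -0.26, -0.018, 0, 0, 0, 0, -1, -0.22, -0.015, 0, 0, 0, 0, -1, -0.16, -0.01, 0, 0, 0, 0, -1, -0.1, -0.006, 0, 0, 0, 0, -1, -0.05, -0.003, 0, 0, 0, 0, -1])

```text
time_s: 11.62
tcp_pos: [0.6358, -0.0322, 0.0951]
ee_rot: [-0.0, -0.057, 0.998, 0.0]
force: [1.2, -0.5, -0.5]
gripper_width: 0.0107
gripper_force: 58.4
```

>>> arm_command(plan=[0, 0, 0, 0, 0, 0, -1, 0, 0, 0, 0, 0, 0, -1, 0, 0, 0, 0, 0, 0.003, -1, 0, 0, 0, 0, 0, 0.006, -1, 0, 0, 0, 0, 0, 0.009, -1, 0, 0, 0, 0, 0, 0.012, -1, 0, 0, 0, 0, 0, 0.015, -1, 0, 0, 0, 0, 0, 0.018, -1, 0, 0, 0, 0, 0, 0.02, -1, 0, 0, 0, 0, 0, 0.02, -1, 0, 0, 0, 0, 0, 0.02, -1, 0, 0, 0, 0, 0, 0.02, -1])

```text
time_s: 12.62
tcp_pos: [0.6353, -0.0323, 0.0953]
ee_rot: [-0.0, 0.057, 0.998, 0.0]
force: [-0.1, -0.4, -1.0]
gripper_width: 0.0112
gripper_force: 58.4
```

>>> arm_command(plan=[0, 0, 0, 0, 0, 0.02, -1, 0, 0, 0, 0, 0, 0.02, -1, 0, 0, 0, 0, 0, 0.02, -1, 0, 0, 0, 0, 0, 0.02, -1, 0, 0, 0, 0, 0, 0.02, -1, 0, 0, 0, 0, 0, 0.02, -1, 0, 0, 0, 0, 0, 0.02, -1, 0, 0, 0, 0, 0, 0.02, -1, 0, 0, 0, 0, 0, 0.02, -1, 0, 0, 0, 0, 0, 0.02, -1, 0, 0, 0, 0, 0, 0.02, -1, 0, 0, 0, 0, 0, 0.02, -1])

```text
time_s: 13.62
tcp_pos: [0.6353, -0.0323, 0.0953]
ee_rot: [-0.0, 0.243, 0.97, 0.0]
force: [0.5, -1.0, -1.6]
gripper_width: 0.0108
gripper_force: 58.4
```

>>> arm_command(plan=[0, 0, 0, 0, 0, 0.02, -1, 0, 0, 0, 0, 0, 0.02, -1, 0, 0, 0, 0, 0, 0.02, -1, 0, 0, 0, 0, 0, 0.02, -1, 0, 0, 0, 0, 0, 0.02, -1, 0, 0, 0, 0, 0, 0.02, -1, 0, 0, 0, 0, 0, 0.02, -1, 0, 0, 0, 0, 0, 0.02, -1, 0, 0, 0, 0, 0, 0.02, -1, 0, 0, 0, 0, 0, 0.02, -1, 0, 0, 0, 0, 0, 0.02, -1, 0, 0, 0, 0, 0, 0.02, -1])

```text
time_s: 14.62
tcp_pos: [0.6354, -0.0323, 0.0953]
ee_rot: [0.0, 0.42, 0.907, 0.0]
force: [0.5, -0.2, -2.2]
gripper_width: 0.0106
gripper_force: 58.4
```

```bash
python3 - <<'E'
from h import *
st()
E
```

```text
t 14.62 tcp [ 0.6354 -0.0323  0.0953] yaw 2.2745 tilt [0.0001 0.0001] F [ 0.5 -0.2 -2.2] w 0.0106 58.4 q [-0.23  0.68  1.3   0.    1.17 -0.94]
```

>>> arm_command(plan=[0, 0, 0, 0, 0, 0.02, -1, 0, 0, 0, 0, 0, 0.02, -1, 0, 0, 0, 0, 0, 0.02, -1, 0, 0, 0, 0, 0, 0.02, -1, 0, 0, 0, 0, 0, 0.02, -1, 0, 0, 0, 0, 0, 0.02, -1, 0, 0, 0, 0, 0, 0.02, -1, 0, 0, 0, 0, 0, 0.02, -1, 0, 0, 0, 0, 0, 0.02, -1, 0, 0, 0, 0, 0, 0.02, -1, 0, 0, 0, 0, 0, 0.02, -1, 0, 0, 0, 0, 0, 0.02, -1])

```text
time_s: 15.62
tcp_pos: [0.6354, -0.0323, 0.0953]
ee_rot: [0.0, 0.583, 0.813, 0.0]
force: [0.2, -0.0, -1.1]
gripper_width: 0.0109
gripper_force: 58.4
```

>>> arm_command(plan=[0, 0, 0, 0, 0, 0.02, -1, 0, 0, 0, 0, 0, 0.02, -1, 0, 0, 0, 0, 0, 0.02, -1, 0, 0, 0, 0, 0, 0.02, -1, 0, 0, 0, 0, 0, 0.018, -1, 0, 0, 0, 0, 0, 0.015, -1, 0, 0, 0, 0, 0, 0.012, -1, 0, 0, 0, 0, 0, 0.007, -1, 0, 0, 0, 0, 0, 0.004, -1, 0, 0, 0, 0, 0, 0.001, -1, 0, 0, 0, 0, 0, 0, -1, 0, 0, 0, 0, 0, 0, -1])

```text
time_s: 16.62
tcp_pos: [0.6354, -0.0323, 0.0953]
ee_rot: [-0.0, 0.665, 0.746, 0.0]
force: [-0.4, 1.0, -1.7]
gripper_width: 0.0107
gripper_force: 58.4
```

```bash
python3 - <<'E'
from h import *
st(); S=grab('scene','s4'); T=grab('top','t4')
b=cv2.resize(S['image'][200:320,150:310,::-1],(600,450),interpolation=cv2.INTER_CUBIC)
cv2.imwrite('pics/c6.png',b)
E
```

```text
t 16.62 tcp [ 0.6354 -0.0323  0.0953] yaw 1.6854 tilt [-0.      0.0001] F [-0.4  1.  -1.7] w 0.0107 58.4 q [-0.23  0.68  1.3   0.    1.17 -0.35]
```

View pics/c6.png

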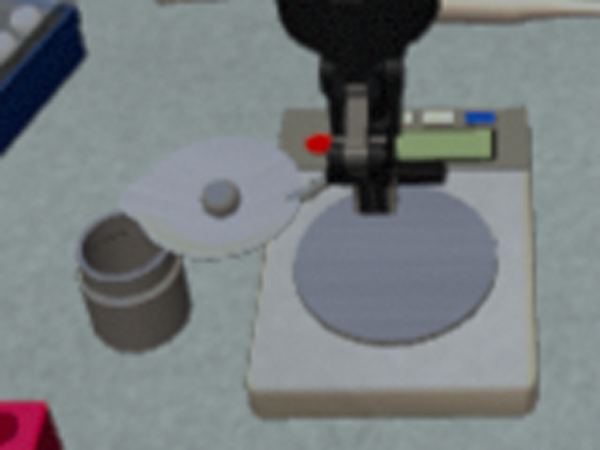

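The dish now points at the jar. The spout tip is at about (123,190), the ball at (221,197), and the jar rim is centred near (125,247). Now checking by ray casting.

```bash
python3 - <<'E'
from h import *
np.set_printoptions(precision=4,suppress=True)
S=load('s4');f=lambda x,y:((x+.5)/3.75-.5+150,(y+.5)/3.75-.5+200)
print('spout',pt(S,*f(123,190),.096),'ball',pt(S,*f(221,197),.096),'jar',pt(S,*f(125,247),.062))
u=np.array([np.cos(1.6854-np.pi),np.sin(1.6854-np.pi)]);g=np.array([.6354,-.0323])
print('expected centre',g+.081*u,'spout',g+.135*u)
T=load('t4'); im=T['image']; cv2.imwrite('pics/c7.png',cv2.resize(im[120:210,260:370,::-1],(660,540),interpolation=cv2.INTER_CUBIC))
E
```

```text
spout [ 0.6448 -0.1634  0.096 ] ball [ 0.644  -0.1113  0.096 ] jar [ 0.6547 -0.1654  0.062 ]
expected centre [ 0.6447 -0.1128] spout [ 0.6508 -0.1664]
```

View pics/c7.png

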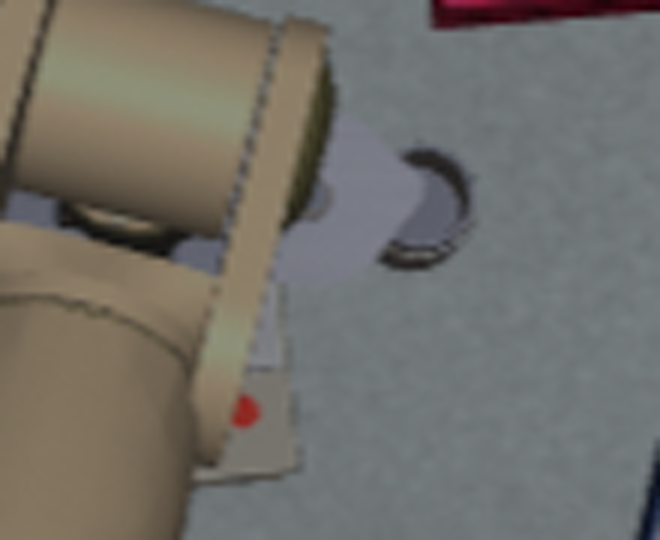

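```bash
python3 - <<'E'
from h import *
T=load('t4');f=lambda x,y:((x+.5)/6-.5+260,(y+.5)/6-.5+120)
print('spout',pt(T,*f(425,190),.096),'jar',pt(T,*f(417,209),.062),'ball',pt(T,*f(318,200),.096))
E
```

```text
spout [ 0.64787849 -0.16389001  0.096     ] jar [ 0.64456509 -0.16385606  0.062     ] ball [ 0.6424105  -0.11454695  0.096     ]
```

The top view puts the spout within 4 mm of the jar axis and the scene view within about 10 mm. Both are inside the 20 mm limit, and the tip is about 34 mm above the rim. I'll let it settle, then hand in.

>>> arm_command(plan=[0, 0, 0, 0, 0, 0, -1, 0, 0, 0, 0, 0, 0, -1, 0, 0, 0, 0, 0, 0, -1, 0, 0, 0, 0, 0, 0, -1, 0, 0, 0, 0, 0, 0, -1, 0, 0, 0, 0, 0, 0, -1, 0, 0, 0, 0, 0, 0, -1, 0, 0, 0, 0, 0, 0, -1, 0, 0, 0, 0, 0, 0, -1, 0, 0, 0, 0, 0, 0, -1, 0, 0, 0, 0, 0, 0, -1, 0, 0, 0, 0, 0, 0, -1])

```text
time_s: 17.72
tcp_pos: [0.6354, -0.0323, 0.0952]
ee_rot: [-0.0, 0.665, 0.746, 0.0]
force: [0.7, -0.5, -0.9]
gripper_width: 0.011
gripper_force: 58.4
```

```bash
python3 -c "
from h import *
st(); print(manip.sign_off())"
```

```text
t 17.72 tcp [ 0.6354 -0.0323  0.0952] yaw 1.6853 tilt [-0.  0.] F [ 0.7 -0.5 -0.9] w 0.011 58.4 q [-0.23  0.68  1.3   0.    1.17 -0.35]
the job is handed in; nothing more can be done
None
```

I handed the job in at 17.7 s, with no verdict returned: the lid is pressed fully shut, and the dish is held level and still by its handle with the ball in the middle, its spout about 34 mm above the open jar's rim and within roughly 10 mm of its centre.

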